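# Heft the scoops and re-tip the one not yet empty

### The job

Both hooded scoops of steel paint-mixing balls have just been emptied into the white tray, but one of them still has balls in it. Lift a scoop clear of the bench, hold it level and still for a second to feel its weight, and tip the one that is still heavy out over the tray so that all its balls land in the tray; do not tip the empty one. Leave both scoops standing level back where they were.

Things in the scene. Friction and masses are not known exactly. Their poses are not given: they have to be found in the camera images.
- scoop_a: metal scoop, 120 long (x) x 90 wide x 73 high; origin: centre of underside, z up. Mouth at -x: floor ramps up 30 deg to a lip 21 high. Roof hides the inside. Handle on the roof over the origin: upright wooden tab, 14 thick (x) x 26 wide (y), its top 120 above the bench; pinch across its thickness (fingers close along scoop's x). Tipped mouth down 60 deg for 2 s it empties.
- scoop_b: the other scoop, same shape, size, axes and handle as scoop_a. An empty scoop weighs 225 to 275 g. One of the two, either one, still holds four unseen steel balls, 220 g in all; the other is empty, and only the weight tells which.
- tray: white open tray fixed to the bench, 180 (x) x 220 (y) x 50 high, walls and floor 4 thick. Origin: centre of its underside, on the bench; z up. Three steel balls of 24 diameter, 55 g each, already lie loose in it.
Not all that is in view belongs to the job. Leave any yellow look-alike of the scoop_b alone.

How it is judged:
By the outcome, as a careful person would: the job done as asked, in the order asked, and still so for the second after the job is handed in, with the robot touching nothing.
It also fails if it takes over 72 s, if anything falls off the work surface, if the arm or the gripper's body presses on something with over 40 N, if the wrist force passes 120 N, or if a joint passes its speed limit or range.

### The arm

A 7-joint arm with a two-finger parallel gripper is mounted at the origin on the work surface. World frame = base frame: x ahead of the robot, y to its left, z up, the work surface at z = 0. Lengths are in m, angles in rad, forces in N, time in s.
With the tool pointing down it reaches from about 0.425 to 0.925 m from the base axis. Payload 6.8 kg.
Tool frame: the origin (TCP) lies on the front face of the gripper's body, between the roots of the fingers; the fingertips stand 73 mm ahead of it and the grasp point (between the pads) lies 54 mm ahead of it (env.nose_length is the distance from the TCP to the fingertips, in m); z points along the fingers, y is the direction in which the jaws open and shut (so a half turn about z gives the same grasp; the last joint's range is limited). The gripper opens to 85 mm and grips with 20 to 120 N. Pads are 22 mm wide; open, the fingers measure 114 mm over their backs; the gripper's body (76 mm by 85 mm) begins 54 mm behind the grasp point. The pads swing forward as they close: fully open they stand 13 mm farther back than shut.
Start: joints at [1.195, 0.477, 0.022, 1.555, -0.011, 1.109, -0.083], TCP at [0.179, -0.651, 0.304] pointing down, gripper open.
Joint ranges: [-2.96, 2.96], [-0.34, 2.1], [-1.41, 1.46], [0.24, 2.44], [-1.37, 4.51], [0.17, 1.92], [-2.96, 2.96]. Speed limits (rad/s): [2.39, 2.39, 3.14, 3.14, 3.14, 3.14, 3.14].

### API

Orientations are given as a unit quaternion [w, x, y, z].
In Python, from cell import env, kin, camera, calibration, job gives the robot as it stands. The module is installed in compiled form; this text tells all that it offers. Calls block until the motion is done:
- env.reach(position, orientation): joint-space move of the TCP to a pose.
- env.movel(position, velocity=0.15, rot=None, stop_force=None): straight line of the TCP; rot=None keeps the orientation; velocity is the mean speed in m/s. With stop_force (N) it stops when the force on the tool has changed by that much, and returns True; else False.
- env.goto_joints(angles): joint-space move.
- env.grip(opening, f_grip=None): finger opening in m; f_grip is the grip in N (None keeps the last); returns when the fingers have stopped.
- env.dwell(seconds).
- kin.inverse_kinematics(position, orientation): joint angles nearest the present ones, or None.
- env.get_state(): the state.
- camera(name): name is "scene" or "top" or "wrist"; returns (picture, depth): 384x512x3 uint8, blue, green, red; 384x512 float32, m along the optical axis (not along the pixel's ray), 0 where there is no reading.
- calibration(name): a dict with "fx", "fy", "cx", "cy" (pixels), "rvec" (rotation vector, rad) and "tvec" (3), from world to camera coordinates, as OpenCV has them. Camera axes: x right, y down, z forward; pixel columns grow to the right and rows downward; lengths in m; the calibration is good to about 2 mm. A picture is of the moment at which its call begins: read the wrist's pose just before it. calibration takes no time and is no camera call; for the wrist camera it gives the pose at the moment of the call.
A pose or a line that the arm cannot do raises env.PlanningError and nothing moves.
- job.job_done(): hands the job in, once; it reports no verdict.
The state is a dict: "time": time; "qpos": joint angles; "joint_velocities": joint speeds; "joint_torque": joint torques, N m; "tcp_pos": TCP position; "orientation": TCP orientation; "force": force on the tool from outside, world axes, zero at the start; "torque": the same for the moment, N m; "opening": finger opening in m.
Only numpy, scipy, OpenCV 4.12 (cv2) and the standard library are available. Lean on these libraries where they do the work, as an engineer would, in place of code of your own. Each camera call takes 0.05 s, during which the arm holds its last target.

## Working session

There is one attempt and no reset: what is moved stays moved. The work goes in short steps, each a Python script; the robot and the scene stay as the last script left them, time stands still between calls to the robot, and variables do not carry over. Pictures are saved under pics/ and viewed, and the job is handed in when it is done.

```bash
mkdir -p pics; python3 - <<'E'
from cell import env, kin, camera, calibration, job
import cv2, numpy as np
for n in ("scene","top"):
    p,d=camera(n); cv2.imwrite(f"pics/{n}0.png",p); np.save(f"pics/{n}0.npy",d); print(n,{k:np.round(v,4).tolist() for k,v in calibration(n).items()})
s=env.get_state(); print({k:np.round(v,3).tolist() for k,v in s.items()}, env.nose_length)
E
```

```text
scene {'fx': 415.8034, 'fy': 415.8034, 'cx': 254.7922, 'cy': 193.3075, 'rvec': [2.2114, 0.4836, -0.2537], 'tvec': [-0.4769, -0.0764, 1.3575]}
top {'fx': 386.432, 'fy': 386.432, 'cx': 253.8294, 'cy': 191.1634, 'rvec': [2.1219, -2.0923, 0.1785], 'tvec': [0.0061, 0.4991, 0.8382]}
{'time': 0.1, 'qpos': [1.195, 0.478, 0.022, 1.556, -0.012, 1.109, -0.083], 'joint_velocities': [0.001, -0.002, -0.0, -0.001, 0.001, 0.0, 0.001], 'joint_torque': [0.004, -59.777, 1.613, -28.196, 0.013, 0.005, -0.0], 'tcp_pos': [0.179, -0.651, 0.303], 'orientation': [-0.001, 0.991, 0.134, -0.0], 'force': [-0.272, -0.989, -0.507], 'torque': [0.037, 0.036, -0.021], 'opening': 0.086} 0.0726
```

View pics/scene0.png

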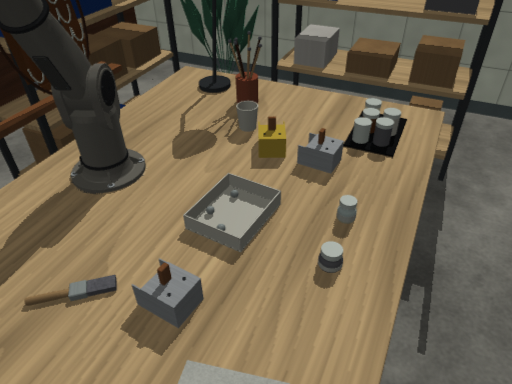

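View pics/top0.png

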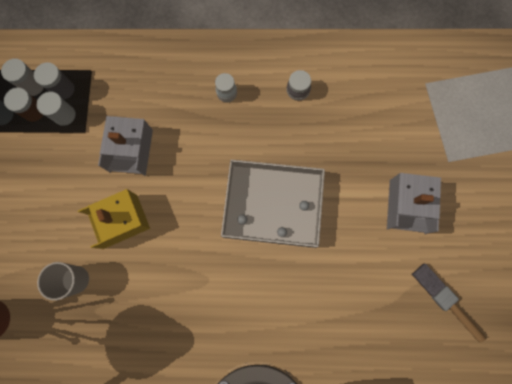

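```bash
cat > h.py <<'E'
import cv2, numpy as np
from cell import calibration
def cam(n):
    c=calibration(n); R=cv2.Rodrigues(np.array(c['rvec'],float))[0]; return c,R,np.array(c['tvec'],float)
def cloud(n,d,c=None):
    c,R,t=c or cam(n); v,u=np.indices(d.shape)
    P=np.stack([(u-c['cx'])/c['fx']*d,(v-c['cy'])/c['fy']*d,d],-1)
    return (P-t)@R
def ray(n,uv,z):
    c,R,t=cam(n); r=np.array([(uv[0]-c['cx'])/c['fx'],(uv[1]-c['cy'])/c['fy'],1])@R; o=-R.T@t
    return o+r*(z-o[2])/r[2]
def proj(n,P):
    c,R,t=cam(n); q=np.atleast_2d(P)@R.T+t; return np.c_[q[:,0]/q[:,2]*c['fx']+c['cx'],q[:,1]/q[:,2]*c['fy']+c['cy']]
E
python3 - <<'E'
from h import *
p=cv2.imread("pics/top0.png"); d=np.load("pics/top0.npy"); W=cloud("top",d)
hsv=cv2.cvtColor(p,cv2.COLOR_BGR2HSV)
for nm,(u0,v0,u1,v1) in dict(L=(85,105,165,185),R=(375,160,455,245),Y=(70,180,160,260)).items():
    w=W[v0:v1,u0:u1]; z=w[...,2]
    print(nm,'zmax',np.percentile(z,[50,99,100]).round(3))
    for a,b in((0.06,0.085),(0.085,0.112),(0.112,0.13),(0.01,0.06)):
        m=(z>a)&(z<b); 
        if m.sum()>3: q=w[m]; print(a,m.sum(),q.mean(0).round(4),cv2.minAreaRect((q[:,:2]*1000).astype(np.float32)))
T=(W[...,2]>0.03)&(W[...,2]<0.056)
T[:, :215]=0; T[:,335:]=0; T[:150]=0; T[255:]=0
q=W[T]; print('tray',q[:,2].max(),cv2.minAreaRect((q[:,:2]*1000).astype(np.float32)))
a=[cv2.resize(p[v0:v1,u0:u1],(380,380),interpolation=cv2.INTER_CUBIC) for u0,v0,u1,v1 in((85,105,165,185),(375,165,455,245))]
s=cv2.imread("pics/scene0.png")
cv2.imwrite("pics/zoom1.png",np.hstack(a))
a=[cv2.resize(s[v0:v1,u0:u1],(380,380),interpolation=cv2.INTER_CUBIC) for u0,v0,u1,v1 in((125,250,215,340),(280,110,360,190))]
cv2.imwrite("pics/zoom2.png",np.hstack(a))
E
```

```text
L zmax [0.001 0.118 0.919]
0.06 1480 [0.6174 0.3188 0.0719] ((607.3697509765625, 322.73565673828125), (92.02326202392578, 121.00592041015625), 85.68605041503906)
0.085 62 [0.6026 0.3175 0.0984] ((601.8596801757812, 319.6689147949219), (11.803987503051758, 25.15864372253418), 26.2678165435791)
0.112 77 [0.6061 0.3216 0.1181] ((606.1376953125, 322.00341796875), (25.310665130615234, 13.928598403930664), 80.93898010253906)
0.01 714 [0.5817 0.313  0.0298] ((607.2689819335938, 322.3814697265625), (91.31177520751953, 120.62361145019531), 85.18199157714844)
R zmax [0.001 0.119 0.919]
0.06 1714 [ 0.4865 -0.348   0.0724] ((476.0411376953125, -349.5073547363281), (91.84439849853516, 121.0411605834961), 83.2289810180664)
0.085 58 [ 0.4725 -0.3431  0.0989] ((470.8912048339844, -345.4814453125), (26.627452850341797, 10.46953010559082), 56.4224967956543)
0.112 94 [ 0.4752 -0.3482  0.1188] ((475.8051452636719, -348.8785400390625), (27.028793334960938, 14.135343551635742), 84.12030029296875)
0.01 768 [ 0.4514 -0.3356  0.0291] ((475.5223693847656, -349.10003662109375), (92.4273910522461, 120.15237426757812), 83.77398681640625)
Y zmax [0.    0.118 0.919]
0.06 1659 [0.4345 0.3215 0.0719] ((430.6842956542969, 336.2164001464844), (91.85565948486328, 121.63652038574219), 25.001544952392578)
0.085 64 [0.4288 0.3295 0.0984] ((430.22149658203125, 329.7380065917969), (10.807659149169922, 26.9216365814209), 89.51036834716797)
0.112 89 [0.43   0.3341 0.1184] ((430.54010009765625, 335.4051513671875), (26.726879119873047, 14.347637176513672), 27.109928131103516)
0.01 584 [0.4183 0.323  0.0337] ((430.03955078125, 335.47161865234375), (90.69227600097656, 121.28699493408203), 25.23850440979004)
tray 0.05390569181592244 ((474.3835144042969, -30.234764099121094), (220.67745971679688, 180.70089721679688), 84.6277084350586)
```

```bash
ls pics
```

```text
scene0.npy
scene0.png
top0.npy
top0.png
zoom1.png
zoom2.png
```

View pics/zoom1.png

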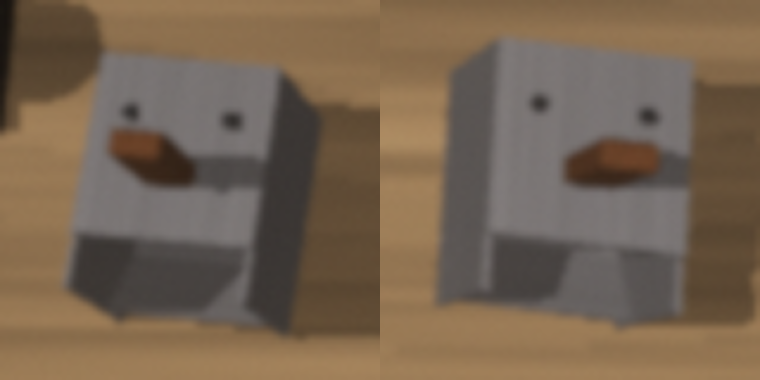

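View pics/zoom2.png

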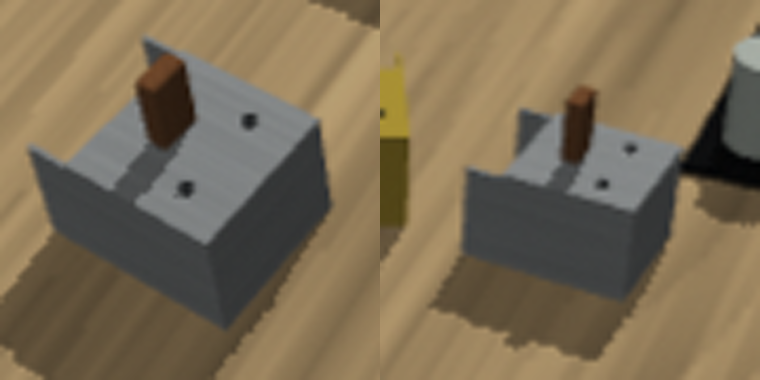

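```bash
cat >> h.py <<'E'
from scipy.spatial.transform import Rotation as Ro
SC={'R':(np.array([0.4757,-0.3490]),np.deg2rad(-6.4)),'L':(np.array([0.6068,0.3225]),np.deg2rad(-4.5))}
TRAY=np.array([0.4744,-0.0302]); GH=0.102; TC=GH+0.054   # grasp height and TCP height in the scoop frame
def tool(psi,s,th=0.0):
    """scoop yaw psi, jaw sign s, tip th (mouth down) -> Rotation of tool"""
    y=np.array([s,0,0.]); z=np.array([0,0,-1.]); M=np.c_[np.cross(y,z),y,z]
    return Ro.from_euler('z',psi)*Ro.from_euler('y',-th)*Ro.from_matrix(M)
def quat(r):
    q=r.as_quat(); return np.array([q[3],*q[:3]])
def tcp(o,psi,th=0.0):
    return np.asarray(o)+(Ro.from_euler('z',psi)*Ro.from_euler('y',-th)).apply([0,0,TC])
def origin_for_lip(lip,psi,th):
    return np.asarray(lip)-(Ro.from_euler('z',psi)*Ro.from_euler('y',-th)).apply([-0.06,0,0.021])
E
python3 - <<'E'
from h import *
from cell import kin
for k,(c,psi) in SC.items():
    for s in(1,-1):
        for z in (0,.15):
            q=kin.inverse_kinematics(tcp([*c,z],psi),quat(tool(psi,s))); print(k,s,z,None if q is None else np.round(q,2))
for deg in range(-180,180,30):
  for s in(1,-1):
    psi=np.deg2rad(deg); m=-np.array([np.cos(psi),np.sin(psi)]); r=[]
    for th,z in((0,.13),(20,.12),(40,.1),(65,.08)):
        t=np.deg2rad(th); o=origin_for_lip([*(TRAY-.025*m),z],psi,t)
        q=kin.inverse_kinematics(tcp(o,psi,t),quat(tool(psi,s,t))); r.append(None if q is None else np.round(q,2).tolist())
    n=sum(x is not None for x in r)
    if n>=3: print(deg,s,n); [print('   ',x) for x in r]
    else: print(deg,s,n)
E
```

```text
R 1 0 [ 0.78  0.54 -0.33  1.87  0.24  0.78  0.21]
R 1 0.15 [ 0.8   0.36 -0.35  1.74  0.14  1.06  0.29]
R -1 0 [ 0.3   0.53  0.3   1.9  -0.22  0.74 -2.53]
R -1 0.15 [ 0.33  0.34  0.25  1.78 -0.1   1.04 -2.64]
L 1 0 [ 0.06  0.9  -1.04  1.59  0.83  1.15 -1.25]
L 1 0.15 [ 0.04  0.7  -1.    1.47  0.6   1.3  -1.09]
L -1 0 [ 0.13  0.99 -1.2   1.58  0.96  1.25  1.82]
L -1 0.15 [ 0.12  0.79 -1.19  1.47  0.73  1.38  1.96]
-180 1 3
    [1.02, 0.2, -1.18, 2.18, 0.24, 0.9, 2.84]
    [-0.96, 0.64, 1.28, 2.01, -0.5, 1.34, -2.56]
    [-0.78, 1.01, 1.26, 1.76, -0.56, 1.73, -2.41]
    None
-180 -1 3
    [0.62, 0.11, -0.73, 2.19, 0.09, 0.87, -0.17]
    [0.42, 0.35, -0.59, 1.93, 0.14, 1.27, -0.24]
    [0.28, 0.62, -0.47, 1.68, 0.13, 1.6, -0.25]
    None
-150 1 4
    [0.34, 0.1, -0.33, 2.18, 0.04, 0.87, -2.63]
    [0.19, 0.31, -0.36, 1.96, 0.24, 1.24, -2.91]
    [-0.95, 0.98, 1.26, 1.81, -0.38, 1.51, -2.11]
    [-0.25, 0.87, 0.0, 1.5, 0.26, 1.88, -2.94]
-150 -1 4
    [0.69, 0.14, -0.7, 2.16, 0.12, 0.88, 0.44]
    [0.42, 0.35, -0.65, 1.94, 0.32, 1.27, 0.14]
    [0.22, 0.61, -0.57, 1.73, 0.4, 1.62, 0.01]
 
[... 2825 characters left out ...]
1]
    [1.02, 0.82, -1.19, 1.8, 0.11, 1.28, 1.91]
    [1.05, 1.18, -1.2, 1.6, 0.05, 1.53, 1.94]
120 -1 4
    [0.44, 0.2, -0.76, 2.11, 0.17, 0.9, -1.46]
    [0.41, 0.3, -0.46, 1.98, -0.2, 1.07, -0.97]
    [0.43, 0.5, -0.28, 1.84, -0.41, 1.3, -0.69]
    [0.49, 0.81, -0.21, 1.64, -0.54, 1.63, -0.53]
150 1 4
    [0.9, 0.23, -1.17, 2.16, 0.27, 0.91, 2.18]
    [0.89, 0.56, -1.18, 1.92, 0.27, 1.26, 2.21]
    [0.85, 0.89, -1.19, 1.69, 0.27, 1.57, 2.17]
    [0.79, 1.24, -1.2, 1.41, 0.21, 1.91, 2.09]
150 -1 4
    [0.54, 0.13, -0.77, 2.17, 0.12, 0.88, -0.82]
    [0.42, 0.33, -0.52, 1.94, -0.04, 1.19, -0.6]
    [0.35, 0.58, -0.36, 1.72, -0.14, 1.49, -0.48]
    [0.3, 0.89, -0.22, 1.45, -0.26, 1.86, -0.4]
```

```bash
cat >> h.py <<'E'
def weigh(env,n=12,dt=0.1):
    F=[]
    for _ in range(n):
        env.dwell(dt); F.append(env.get_state()['force'])
    return np.mean(F,0),np.std(F,0)
E
cat > pick.py <<'E'
from h import *
import sys
from cell import env, camera
k=sys.argv[1]; s=int(sys.argv[2]); c,psi=SC[k]; q=quat(tool(psi,s))
env.reach(tcp([*c,0.10],psi),q)
p,d=camera('wrist'); cv2.imwrite(f"pics/wrist_{k}_above.png",p)
hit=env.movel(tcp([*c,0],psi),velocity=0.15,stop_force=15)
print('hit',hit,env.get_state()['time'])
f0,sd0=weigh(env,4)
print('before',f0.round(2),sd0.round(2))
env.grip(0.0,90)
st=env.get_state(); print('opening',st['opening'],'force',np.round(st['force'],2))
env.movel(tcp([*c,0.10],psi),velocity=0.12)
env.dwell(0.4)
f1,sd1=weigh(env,12)
print('held',f1.round(2),sd1.round(2),'diff',(f1-f0).round(2))
p,d=camera('scene'); cv2.imwrite(f"pics/scene_{k}_held.png",p)
st=env.get_state(); print(st['time'],np.round(st['qpos'],2),np.round(st['tcp_pos'],3),st['opening'],np.round(st['torque'],2))
E
python3 pick.py R 1
```

```text
hit False 2.5417
before [-0.02  0.06 -0.21] [0.66 0.35 0.17]
opening 0.012712494926145092 force [-0.05  0.77 -0.56]
held [ 0.13  0.21 -2.36] [0.39 0.57 0.36] diff [ 0.16  0.16 -2.15]
6.225 [ 0.8   0.41 -0.35  1.79  0.17  0.97  0.27] [ 0.476 -0.349  0.256] 0.013417563518706944 [ 0.04 -0.   -0.01]
```

View pics/scene_R_held.png

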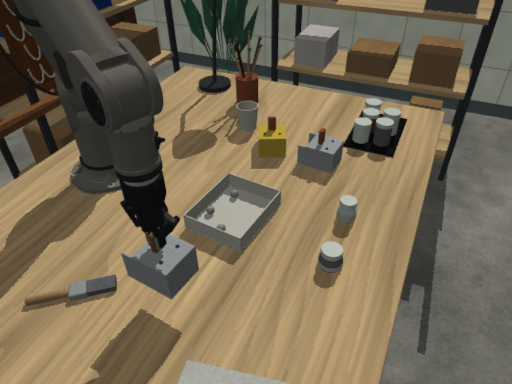

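View pics/wrist_R_above.png

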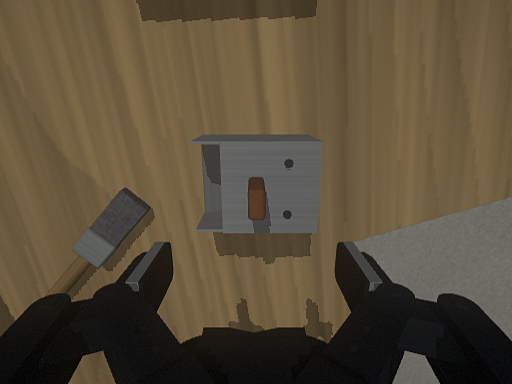

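The scene picture shows the right-hand scoop held clear and level at about (160, 263). It weighs about 2.2 N, so it is empty. I'll set it back down and weigh the other one.

```bash
cat > place.py <<'E'
from h import *
import sys
from cell import env, camera
k=sys.argv[1]; s=int(sys.argv[2]); c,psi=SC[k]
env.movel(tcp([*c,0.015],psi),velocity=0.15,rot=quat(tool(psi,s)))
hit=env.movel(tcp([*c,-0.001],psi),velocity=0.04,stop_force=6)
st=env.get_state(); print('hit',hit,st['tcp_pos'],np.round(st['force'],2))
env.grip(0.06)
env.movel(tcp([*c,0.10],psi),velocity=0.2)
p,d=camera('wrist'); cv2.imwrite(f"pics/wrist_{k}_placed.png",p)
p,d=camera('scene'); cv2.imwrite(f"pics/scene_{k}_placed.png",p)
print(env.get_state()['time'])
E
python3 place.py R 1
```

```text
hit True [ 0.4759778  -0.34917855  0.15589134] [ 0.07 -0.38  4.7 ]
8.625
```

View pics/wrist_R_placed.png

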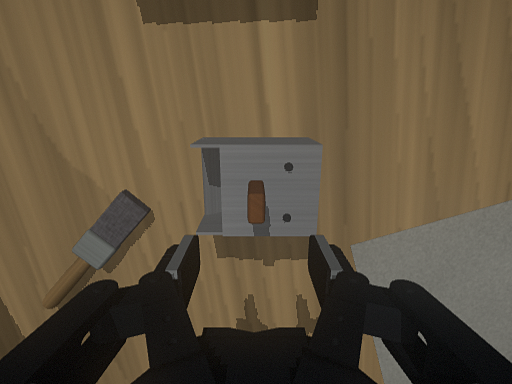

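The scoop is back in its old place, centred at about (257, 187) in the wrist view. Next is the left one.

```bash
python3 - <<'E'
from h import *
from cell import env,kin
c,psi=SC['L']
for s in(1,-1):
    print(s,np.round(kin.inverse_kinematics(tcp([*c,.16],psi),quat(tool(psi,s))),2))
env.reach(tcp([*c,.16],psi),quat(tool(psi,1)))
st=env.get_state(); print(st['time'],np.round(st['qpos'],2))
E
python3 pick.py L 1
```

```text
1 [-0.08  0.6  -0.76  1.47  0.42  1.24 -0.97]
-1 [ 0.12  0.78 -1.19  1.45  0.72  1.39  1.97]
11.0667 [-0.08  0.6  -0.76  1.47  0.42  1.24 -0.97]
hit False 12.2833
before [-0.09 -0.37  0.15] [0.57 0.3  0.5 ]
opening 0.012907897614791993 force [ 0.23 -0.04  0.28]
held [-0.07  0.2  -4.52] [0.65 0.42 0.34] diff [ 0.02  0.57 -4.66]
15.8 [-0.1   0.65 -0.74  1.53  0.46  1.14 -1.  ] [0.607 0.323 0.256] 0.01326506718996005 [ 0.    0.03 -0.07]
```

View pics/scene_L_held.png

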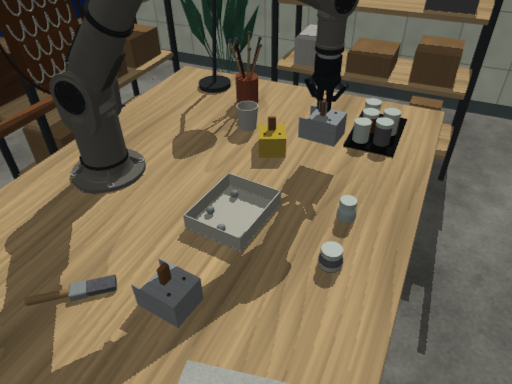

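It weighs 4.66 N and is held clear at about (322, 125), so this is the heavy one. I'll carry it level to the tray and tip it.

```bash
cat > carry.py <<'E'
from h import *
from cell import env,kin,camera
psi=np.deg2rad(84.6); s=1; m=-np.array([np.cos(psi),np.sin(psi)])
lipxy=TRAY-.03*m
def pose(th,z):
    t=np.deg2rad(th); return tcp(origin_for_lip([*lipxy,z],psi,t),psi,t),quat(tool(psi,s,t))
E
python3 - <<'E'
from carry import *
P,q=pose(0,.14)
env.movel(P,velocity=0.15,rot=q)
st=env.get_state(); print(st['time'],np.round(st['qpos'],2),np.round(st['force'],2),st['opening'])
for th,z in((20,.12),(40,.1),(66,.08)):
    x=kin.inverse_kinematics(*pose(th,z)); print(th,None if x is None else np.round(x,2))
p,d=camera('scene'); cv2.imwrite("pics/scene_tray.png",p)
p,d=camera('top'); cv2.imwrite("pics/top_tray.png",p)
cv2.imwrite("pics/top_tray.png",p)
E
```

```text
17.8917 [ 0.75  0.48 -1.26  1.97  0.52  1.08  0.74] [ 0.08 -0.04 -4.05] 0.0130077289370853
20 [ 1.1   0.61 -1.4   2.01  0.34  0.92  1.06]
40 [ 1.29  0.82 -1.38  2.01  0.14  0.87  1.4 ]
66 [ 1.43  1.25 -1.38  1.94  0.08  0.97  1.64]
```

View pics/scene_tray.png

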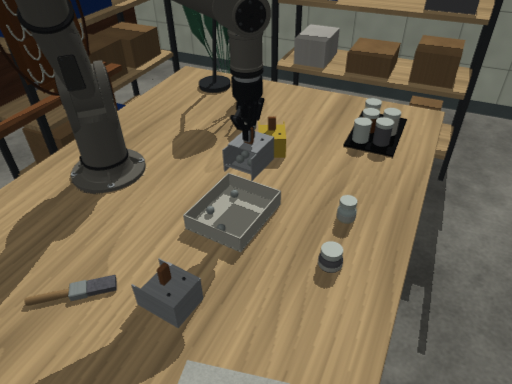

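View pics/top_tray.png

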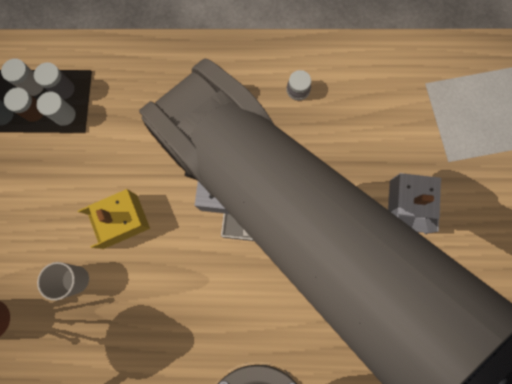

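The scene picture shows the scoop over the tray's +y side, around (248, 152). It is level, and the tray is clear below it. The nearest tip solution brings J3 to within 0.01 of its limit, so I'll look for a roomier one before moving.

```bash
python3 - <<'E'
from carry import *
for deg in(100,110,120,130,140,150,160):
    ps=np.deg2rad(deg); mm=-np.array([np.cos(ps),np.sin(ps)]); print(deg)
    for th,z in((0,.14),(20,.12),(40,.1),(66,.08)):
        t=np.deg2rad(th);o=origin_for_lip([*(TRAY-.03*mm),z],ps,t)
        x=kin.inverse_kinematics(tcp(o,ps,t),quat(tool(ps,1,t))); print('  ',None if x is None else np.round(x,2))
E
```

```text
100
   [ 0.83  0.48 -1.36  2.02  0.54  1.08  0.97]
   [ 0.97  0.48 -1.17  1.99  0.11  0.96  1.52]
   [ 1.2   0.87 -1.35  1.92  0.16  1.06  1.58]
   [ 1.28  1.26 -1.35  1.78  0.09  1.24  1.73]
110
   [ 0.75  0.33 -1.17  2.05  0.37  0.99  1.31]
   [ 0.96  0.5  -1.17  1.97  0.13  1.03  1.67]
   [ 1.14  0.91 -1.36  1.86  0.22  1.19  1.65]
   [ 1.19  1.27 -1.33  1.69  0.11  1.39  1.78]
120
   [ 0.78  0.29 -1.17  2.08  0.33  0.97  1.53]
   [ 0.94  0.51 -1.17  1.96  0.15  1.09  1.8 ]
   [ 1.09  0.96 -1.37  1.81  0.27  1.32  1.73]
   [ 1.09  1.29 -1.32  1.6   0.14  1.54  1.83]
130
   [ 0.82  0.26 -1.17  2.11  0.29  0.95  1.76]
   [ 0.92  0.53 -1.18  1.95  0.19  1.15  1.94]
   [ 1.03  0.99 -1.38  1.76  0.31  1.43  1.81]
   [ 1.    1.3  -1.32  1.53  0.18  1.69  1.88]
140
   [ 0.86  0.22 -1.18  2.13  0.26  0.94  1.99]
   [ 0.91  0.54 -1.18  1.94  0.22  1.21  2.08]
   [ 0.98  1.02 -1.39  1.73  0.36  1.54  1.9 ]
   [ 0.9   1.31 -1.31  1.46  0.21  1.82  1.94]
150
   [ 0.91  0.2  -1.18  2.15  0.23  0.93  2.22]
   [ 0.89  0.55 -1.18  1.93  0.26  1.26  2.21]
   [ 0.92  1.04 -1.4   1.7   0.41  1.64  1.99]
   [ 0.79  1.26 -1.22  1.41  0.21  1.91  2.07]
160
   [ 0.97  0.18 -1.19  2.17  0.21  0.92  2.45]
   [ 0.87  0.55 -1.18  1.92  0.3   1.3   2.35]
   [ 0.8   0.89 -1.19  1.68  0.33  1.64  2.26]
   None
```

```bash
python3 - <<'E'
from carry import *
env.goto_joints([0.67,0.39,-1.1,2.0,0.42,0.99,0.94])
st=env.get_state(); print(st['time'],np.round(st['qpos'],2),np.round(st['tcp_pos'],3))
for d in (84.6,95,110):
    ps=np.deg2rad(d); mm=-np.array([np.cos(ps),np.sin(ps)]); print(d)
    for th,z in((0,.14),(10,.13),(20,.12),(40,.1),(66,.08)):
        t=np.deg2rad(th);o=origin_for_lip([*(TRAY-.03*mm),z],ps,t)
        x=kin.inverse_kinematics(tcp(o,ps,t),quat(tool(ps,1,t))); print('  ',None if x is None else np.round(x,2))
E
```

```text
18.3 [ 0.67  0.39 -1.1   2.    0.42  0.99  0.94] [0.477 0.056 0.267]
84.6
   [ 0.64  0.39 -1.08  1.97  0.4   1.01  0.86]
   [ 0.84  0.41 -1.16  2.    0.26  0.92  1.05]
   [ 1.01  0.48 -1.22  2.02  0.14  0.87  1.25]
   [ 1.22  0.69 -1.22  2.02 -0.08  0.85  1.62]
   [ 1.39  1.13 -1.25  1.94 -0.1   0.96  1.82]
95
   [ 0.7   0.38 -1.14  2.01  0.4   1.01  1.02]
   [ 0.88  0.42 -1.2   2.01  0.27  0.96  1.22]
   [ 1.01  0.51 -1.23  2.    0.16  0.94  1.4 ]
   [ 1.16  0.72 -1.2   1.95 -0.03  0.98  1.71]
   [ 1.28  1.13 -1.21  1.83 -0.08  1.14  1.87]
110
   [ 0.79  0.36 -1.23  2.05  0.41  1.    1.27]
   [ 0.92  0.44 -1.26  2.02  0.29  1.01  1.45]
   [ 1.    0.54 -1.24  1.97  0.19  1.04  1.61]
   [ 1.09  0.8  -1.22  1.86  0.08  1.16  1.8 ]
   [ 1.14  1.16 -1.19  1.69 -0.02  1.38  1.92]
```

J3 now stays between -1.08 and -1.25 through the tip, which is clear of its limit. Tipping now.

```bash
python3 - <<'E'
from carry import *
for th,z in((0,.13),(15,.12),(30,.105),(45,.09),(66,.08)):
    P,q=pose(th,z)
    env.movel(P,velocity=0.07,rot=q); st=env.get_state(); print(th,round(st['time'],2),np.round(st['qpos'],2),np.round(st['force'],1),round(st['opening'],4))
env.dwell(1.2)
p,d=camera('scene'); cv2.imwrite("pics/scene_tip.png",p)
env.dwell(1.3)
p,d=camera('top'); cv2.imwrite("pics/top_tip.png",p)
print(env.get_state()['time'], env.get_state()['force'])
E
```

```text
0 18.55 [ 0.63  0.4  -1.07  1.98  0.42  1.    0.84] [ 0.4  0.8 -4.7] 0.013
15 19.23 [ 0.94  0.45 -1.2   2.01  0.22  0.88  1.13] [-0.1  1.  -4.3] 0.0128
30 19.96 [ 1.16  0.63 -1.3   2.03  0.11  0.84  1.36] [-0.4  0.7 -4.3] 0.0132
45 20.74 [ 1.3   0.86 -1.32  2.01  0.05  0.86  1.54] [-0.2 -0.2 -2. ] 0.0128
66 21.74 [ 1.41  1.19 -1.32  1.94 -0.01  0.96  1.73] [-0.  -0.3 -1.8] 0.0133
24.3417 [-0.26162865 -0.19029798 -2.28774276]
```

View pics/scene_tip.png

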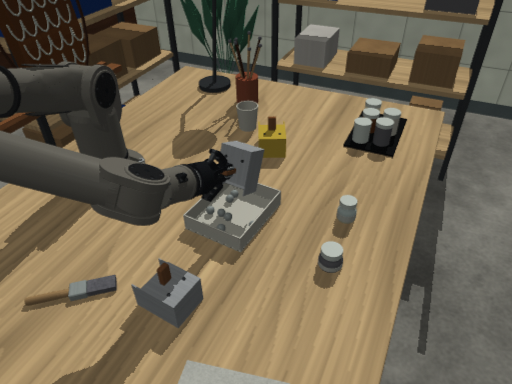

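The scene picture shows the scoop emptied into the tray, with balls at about (205–235, 195–225) and the hold force down to 2.3 N. I'll tip it back level, weigh it, and count the balls.

```bash
python3 - <<'E'
from carry import *
for th,z in((40,.11),(15,.13),(0,.15)):
    P,q=pose(th,z); env.movel(P,velocity=0.1,rot=q)
print(np.round(env.get_state()['qpos'],2))
c,ps=SC['L']
env.movel(tcp([*c,.11],ps),velocity=0.15,rot=quat(tool(ps,1)))
env.dwell(.4); f,sd=weigh(env,10); print(f.round(2),sd.round(2))
st=env.get_state(); print(st['time'],np.round(st['qpos'],2))
for n in('scene','top','wrist'):
    p,d=camera(n); cv2.imwrite(f"pics/{n}_after.png",p)
    if n!='wrist': np.save(f"pics/{n}_after.npy",d)
a=cv2.imread('pics/scene_after.png')[160:260,170:300]; b=cv2.imread('pics/top_after.png')[150:255,210:340]
cv2.imwrite('pics/zoom_after.png',np.hstack([cv2.resize(a,(390,390),interpolation=cv2.INTER_CUBIC),cv2.resize(b,(390,390),interpolation=cv2.INTER_CUBIC)]))
E
```

```text
[ 0.64  0.37 -1.07  1.96  0.37  1.03  0.88]
[ 0.13  0.05 -2.17] [0.51 0.35 0.63]
30.2 [-0.17  0.6  -0.61  1.53  0.37  1.13 -0.94]
```

View pics/zoom_after.png

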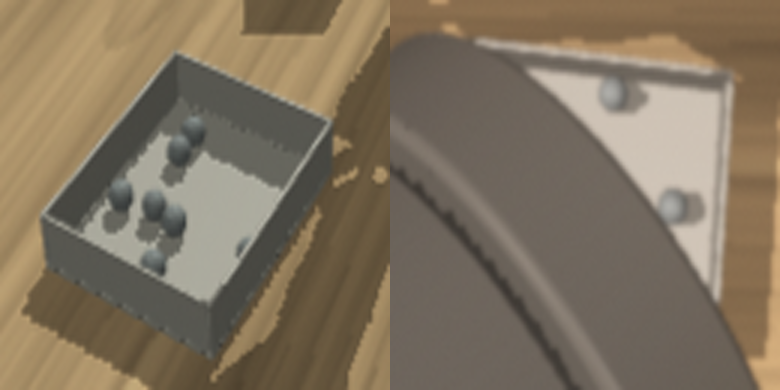

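View pics/scene_after.png

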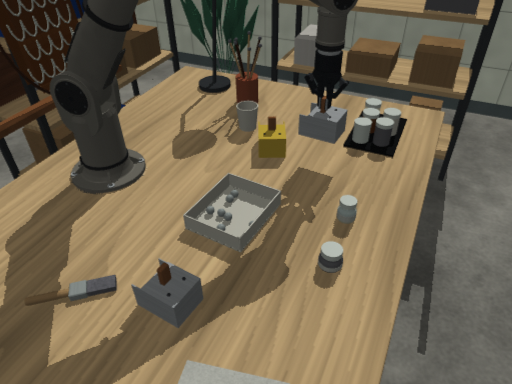

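The zoomed view shows seven balls in the tray: six in the open and one half hidden by the near right wall. That matches the 3 already there plus 4. The scoop is light at 2.2 N, so I'll set it back.

```bash
python3 place.py L 1 && python3 - <<'E'
from h import *
from cell import env,camera
c,psi=SC['R']
# back away towards the robot's right to clear the top view
env.movel(tcp([*SC['L'][0],.2],SC['L'][1]),velocity=0.2)
env.goto_joints([1.195,0.477,0.022,1.555,-0.011,1.109,-0.083])
p,d=camera('top'); cv2.imwrite("pics/top_end.png",p); np.save("pics/top_end.npy",d); W=cloud('top',d)
p2,_=camera('scene'); cv2.imwrite("pics/scene_end.png",p2)
for nm,(u0,v0,u1,v1) in dict(L=(85,105,165,185),R=(375,160,455,245),Y=(70,180,160,260)).items():
    w=W[v0:v1,u0:u1]; z=w[...,2]
    for a,b in((0.06,0.085),(0.112,0.13)):
        m=(z>a)&(z<b); q=w[m]; print(nm,a,m.sum(),q[:,2].mean().round(4),q[:,2].std().round(4),np.round(cv2.minAreaRect((q[:,:2]*1000).astype(np.float32))[0],1),cv2.minAreaRect((q[:,:2]*1000).astype(np.float32))[2])
st=env.get_state(); print(st['time'],np.round(st['force'],2))
E
```

```text
hit True [0.60716237 0.32255396 0.15597519] [-0.4  -0.49  5.49]
32.8167
L 0.06 1476 0.0719 0.0027 [606.6 323. ] 84.85240173339844
L 0.112 80 0.118 0.002 [606.2 322.3] 87.50680541992188
R 0.06 1723 0.0724 0.0026 [ 475.7 -349.6] 83.67046356201172
R 0.112 94 0.1188 0.0022 [ 474.9 -349.1] 85.83724975585938
Y 0.06 1666 0.0719 0.0026 [430.7 336.2] 25.219966888427734
Y 0.112 89 0.1183 0.0025 [430.2 335.5] 28.442934036254883
37.2667 [ 0.71  0.4  -0.02]
```

View pics/top_end.png

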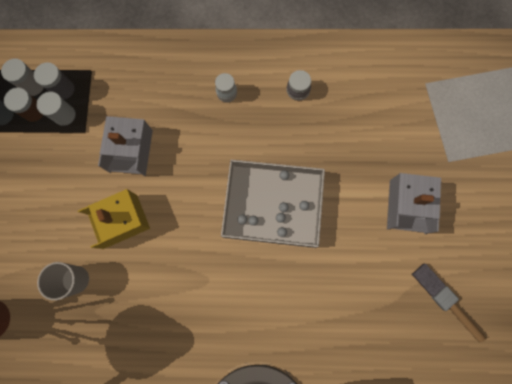

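View pics/scene_end.png

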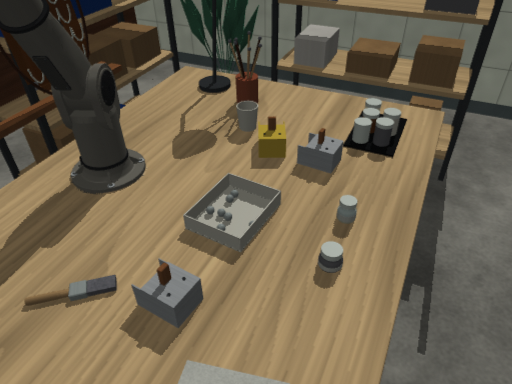

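The top view shows seven balls in the tray, at about (285,175), (284,207), (304,205), (281,217), (282,232), (242,219) and (252,220). Both scoops stand level where they were, at (126,145) and (415,203), and the arm is clear.

```bash
python3 -c "
from cell import job,env
job.job_done(); print(env.get_state()['time'])"
```

```text
the job is handed in; nothing more can be done
the job is handed in; nothing more can be done
```

The job is done and handed in at about 37 s of the 72 s allowed. The scoop on the robot's left was the heavy one; I tipped it out over the tray and put both scoops back.

- **Weighing:** I lifted each scoop about 100 mm and held it level for over a second. The right-hand one read 2.2 N, so it was empty and I set it back untipped. The left-hand one read 4.7 N.
- **Tipping:** I tipped the heavy scoop 66° mouth down and held it for 2.5 s. It read 2.2 N afterwards, so it was empty.
- **Tray:** The last pictures show seven balls in the tray, the three already there plus the four from the scoop.
- **Scoops:** Both stand level within about 1 mm and 1° of where they started. The yellow look-alike did not move, and the arm is back at its start pose, touching nothing.

No check failed or disagreed. The one adjustment was before tipping, when I changed the arm's posture because the first solution came within 0.01 rad of joint 3's limit.

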